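# Unhook the cone strainer and seat it in the brew ring

### The arm

A 6-joint arm with a two-finger parallel gripper is mounted at the origin on a cart in front of the work surface, level with it; the furniture and walls round the work are solid. World frame = base frame: x ahead of the robot, y to its left, z up, the work surface at z = 0. Lengths are in m, angles in rad, forces in N, time in s.
With the tool pointing down it reaches from about 0.225 to 0.875 m from the base axis. Payload 3.4 kg.
Tool frame: the origin (TCP) lies between the finger pads; the fingertips stand 8 mm ahead of it and the grasp point (between the pads) lies 11 mm behind it; z points along the fingers, y is the line along which they close (so a half turn about z gives the same grasp; the last joint's range is limited). The gripper opens to 85 mm and grips with 20 to 120 N. Pads are 22 mm wide; open, the fingers measure 114 mm over their backs; the gripper's body (76 mm by 85 mm) begins 54 mm behind the grasp point. The pads swing forward as they close: fully open they stand 13 mm farther back than shut.
Start: joints at [-1.285, 0.276, 1.505, -0, 1.361, -0.121], TCP at [0.228, -0.528, 0.239] pointing down, gripper open.
Joint ranges: [-2.89, 2.89], [-0.75, 2.08], [0.22, 2.7], [-1.18, 4.32], [0.11, 2.71], [-2.7, 2.7]. Speed limits (rad/s): [2.57, 2.57, 3.14, 3.14, 3.14, 3.14].

### API

Orientations are given as a unit quaternion [w, x, y, z].
In Python, from rig import manip gives the robot as it stands.
- The arm moves only by the tool move_arm, never from a script. Its argument "deltas" is a list that holds one entry, the list of rows, each a list of 5 numbers: the shift along the tool's x, y, z normalised to -1 to 1, where 1 is 80 cm, then the turn about the tool's z normalised to -1 to 1, where 1 is 120 degrees, then the closure, from -1 (fully open) to 1 (shut). In form: [[[tx, ty, tz, twist, grip], ...]]. A call has 1 to 12 rows; each row is the pose to reach, as a shift and turn from the pose commanded when the call began, along the tool's axes at that moment; what a row does not reach only later rows make up. A row lasts 1/10 s, in which the tool goes at most 50 mm and 8.59 degrees, less where a joint would pass 70% of its speed; a pose out of reach is approached as far as the arm can. A call with a number of a shift or a turn outside -1 to 1 is refused whole. A call with a gripper value outside its range is refused whole. The fingers move at their own pace and stop on an object; "squeeze" is the grip in N (left out, the last holds). Time passes only in rows, so rows that repeat a pose let the fingers close. It gives the time, the measured TCP pose, the force, the opening and the grip force at its end, in the units of the state.
- manip.get_state(): the state, without advancing time (a new reading comes with each control period).
- manip.get_image(name): name is "scene" or "top"; returns the picture (384x512x3 uint8, red, green, blue); there is no depth.
- manip.camera_params(name): a dict with "fx", "fy", "cx", "cy" (pixels), "R" (3x3) and "t" (3): a world point X has camera coordinates R X + t. Camera axes: x right, y down, z forward; pixel columns grow to the right and rows downward; lengths in m; the calibration is good to about 2 mm. A picture is of the moment at which its call begins. camera_params takes no time and is no camera call.
- manip.sign_off(): hands the job in; it is judged then, once.
The state is a dict: "clock": time; "qpos": joint angles; "qd": joint speeds; "effort": joint torques, N m; "position": TCP position; "ee_rot": TCP orientation; "contact_force": force on the tool from outside, world axes, zero at the start; "moment": the same for the moment, N m; "width": finger opening in m; "gripper_force": force on a finger pad.
Only numpy, scipy, OpenCV 4.12 (cv2) and the standard library are available. Lean on these libraries where they do the work, as an engineer would, in place of code of your own. Each camera call takes 0.05 s, during which the arm holds its last target. There are 200 camera calls.

### The job

Take the perforated steel cone strainer off its rack hook, slipping its eye over the turned-up hook end without wrenching it against the rack, and lower it upright into the ring of the brew stand above the blue mug. Feel for the ring: keep hold of the strainer until it rests in the ring, do not drop it or press it in hard, then let go and move away. Leave the copper cup hanging on the other hook, and do not shift the mug or the coffee jar.

Things in the scene. Friction and masses are not known exactly. Their poses are not given: they have to be found in the camera images.
- strainer: perforated steel cone strainer, 112 to 224 g, hanging by its eye on either rack hook. Origin: centre of its underside, z up its axis. Cone 70 mm tall, outer radius 22 mm at the underside, 46 mm at the rim. Two bail arms in its y-z plane rise from the rim to a flat stem; above that an upright oval eye (z 141 to 165 mm, 19 mm wide inside, 6 mm bar) opening along x. Overall height 171 mm
- strainer_stem (a point): on the strainer's axis 126 mm above its underside, in the flat stem (z 104 to 138 mm, 38 mm wide along y, 10 mm thick along x): the place to grip, closing along y; top of the eye is 45 mm higher. Axes as the strainer; at the start its y lies across the hook arm
- copper_cup: copper cup, straight sided, hanging on the other hook by the same kind of bail, stem and eye; 72 mm across the rim, 62 mm tall, 171 mm overall; origin at the centre of its underside. A bystander: must stay hung.
- rack: fixed rack: wooden foot, two posts 230 mm apart, 12 mm crossbar at 215 mm height. Two level steel hook arms 7 mm thick run 100 mm from the crossbar along the rack's -x (towards the robot), at 215 mm height and y +70 and -70 mm; each ends in a turned-up tip. Origin on the worktop under the middle of the crossbar, z up. Wall cabinets hang 580 mm above the worktop from x 0.62 m on
- hook_left (a point): centre line of the hook arm at the rack's +y, 80 mm out from the crossbar, where an eye hangs. The tip, 20 mm farther out, rises 12.5 mm above the centre line: a hung eye must rise 9 to 17 mm (beyond 17 its lower bar strikes the arm from below), then move 30 mm or more along the rack's -x
- hook_right (a point): the same point on the like hook arm at the rack's -y
- brew_stand: fixed stand: wooden base 165 x 130 x 12 mm, post 207 mm tall at its origin, and a dark steel ring 80 mm out along its -x on a friction clamp (holds up to about 50 N). The ring is a funnel 14 mm tall, inner radius 33 mm below, 38 mm above, outer 42 mm, with the strainer's taper. Its height is not measured (see the ring_axis point): feel or look for it
- ring_axis (a point): point on the worktop (z 0) straight below the ring's centre. The ring's lower edge is anywhere from 138 to 170 mm above it; the strainer rests with its underside about 32 mm below that edge, so 106 to 138 mm up
- mug: blue mug, 82 mm across, 91 mm tall, standing on the brew stand's base under the ring; origin under the middle of body and handle, so its round body is centred 17 mm along its +y; handle to -y. Bystander.
- coffee_jar: glass jar of coffee with a black lid, 67 mm across, 130 mm tall, standing on the worktop; origin under its centre. Bystander.

How it is judged:
By the outcome, as a careful person would: the job done as asked, in the order asked, and still so for the second after the job is handed in, with the robot touching nothing.
It also fails if it takes over 61 s, if anything falls off the work surface, if the arm or the gripper's body presses on something with over 40 N, if the wrist force passes 120 N, or if a joint passes its speed limit or range.

## Working session

There is one attempt and no reset: what is moved stays moved. The work goes in short steps, Python scripts to look and compute and a tool call to move; the robot and the scene stay as the last step left them, time stands still between calls to the robot, and variables do not carry over. Pictures are saved under pics/ and viewed, at most 10 in all, crops included, and the job is handed in when it is done.

Besides the shell and the picture viewer there is one more tool, called after "Call:" as a command line: name --argument value ..., lists and objects as JSON in quotes. move_arm: Moves the arm, as the interface text tells. Scaled input: -1 to 1 covers 80 cm each way for a shift and 120 degrees each way for a turn. Its arguments: {"type":"object","properties":{"deltas":{"type":"array","items":{"type":"array","items":{"type":"array","items":{"type":"number","minimum":-1,"maximum":1}}}},"squeeze":{"type":"number"}},"required":["deltas"]}

```bash
mkdir -p pics
python3 - <<'E'
from rig import manip
import cv2
s=manip.get_state();print(s)
for n in("scene","top"):
    im=manip.get_image(n);cv2.imwrite(f"pics/{n}0.png",cv2.cvtColor(im,cv2.COLOR_RGB2BGR));print(n,manip.camera_params(n))
E
```

```text
{'clock': 0.0, 'qpos': array([-1.28503625e+00,  2.76607417e-01,  1.50615168e+00, -3.88421531e-06,
        1.36072950e+00, -1.20975926e-01]), 'qd': array([ 0.00067687, -0.00059233,  0.00024464, -0.00174951,  0.00013749,
       -0.00019349]), 'effort': array([ 1.34089005e-03, -4.16767502e+01, -2.45801121e+01, -1.44359882e-05,
        1.09978803e-02, -2.32594552e-06]), 'position': array([ 0.22733312, -0.52757204,  0.23842525]), 'ee_rot': array([-9.44601843e-04,  9.79391380e-01,  2.01969369e-01, -7.99097878e-05]), 'contact_force': array([ 0.73647997, -1.04395393, -0.31488813]), 'moment': array([0.0379972 , 0.01936423, 0.02054079]), 'gripper_force': 0.0, 'width': 0.0856032690534133}
scene {'fx': 483.65167608266404, 'fy': 483.65167608266404, 'cx': 253.03806889700675, 'cy': 196.5259423370857, 'R': array([[-0.47261444, -0.88105051, -0.01963665],
       [-0.48693696,  0.2796457 , -0.82746038],
       [ 0.73452569, -0.38150791, -0.56118065]]), 't': array([0.23858558, 0.36721893, 0.92857275])}
top {'fx': 448.2229973934955, 'fy': 448.2229973934955, 'cx': 259.2645396845458, 'cy': 191.27464048413253, 'R': array([[ 0.09451496, -0.99550944,  0.00528022],
       [-0.97062623, -0.0933287 , -0.22175318],
       [ 0.22125018,  0.01583387, -0.97508853]]), 't': array([-0.08097834,  0.52323742,  1.43903259])}
```

View pics/scene0.png

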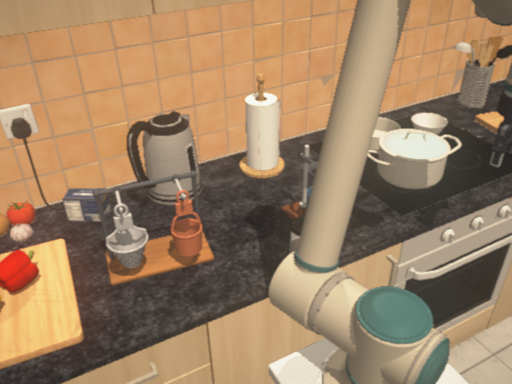

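View pics/top0.png

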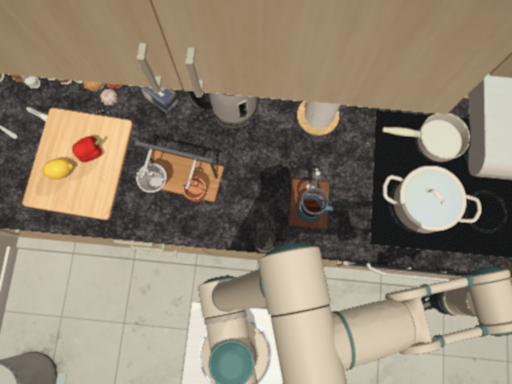

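The strainer hangs on the left hook (scene ~(127,240), top ~(151,178)) and the copper cup on the right (top ~(195,188)). The brew stand is at top ~(311,205) and the jar's black lid near (263,235). The arm hides the stand in the scene view.

Run:
```python
import cv2,numpy as np
a=cv2.imread("pics/scene0.png")[165:290,95:225];b=cv2.imread("pics/top0.png")
a=cv2.resize(a,None,fx=6,fy=6,interpolation=cv2.INTER_CUBIC)[:600]
cv2.imwrite("pics/c1.png",a[:, :780])
b1=cv2.resize(b[130:215,130:230],None,fx=4,fy=4,interpolation=cv2.INTER_CUBIC)
b2=cv2.resize(b[160:255,245:345],None,fx=4,fy=4,interpolation=cv2.INTER_CUBIC)
h=np.zeros((380,800,3),np.uint8);h[:340,:400]=b1;h[:,400:]=b2
cv2.imwrite("pics/c2.png",h)
```

```text
(no output)
```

View pics/c1.png

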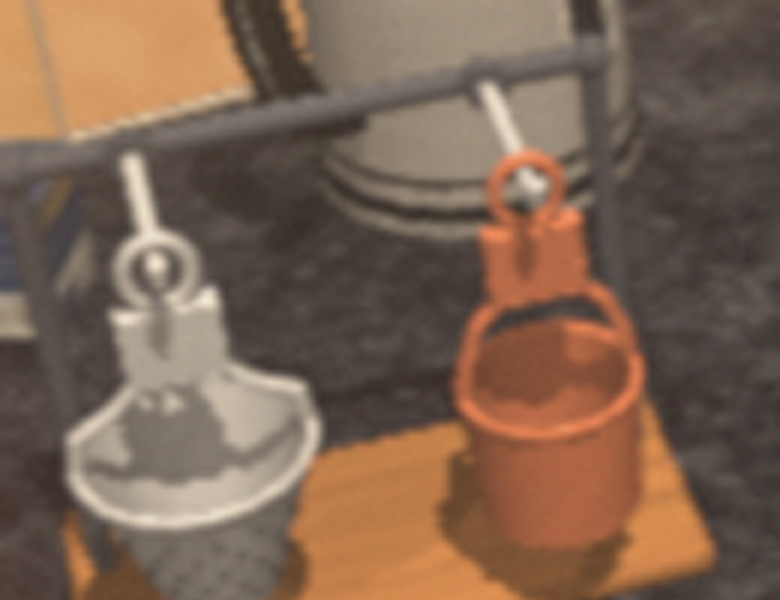

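View pics/c2.png

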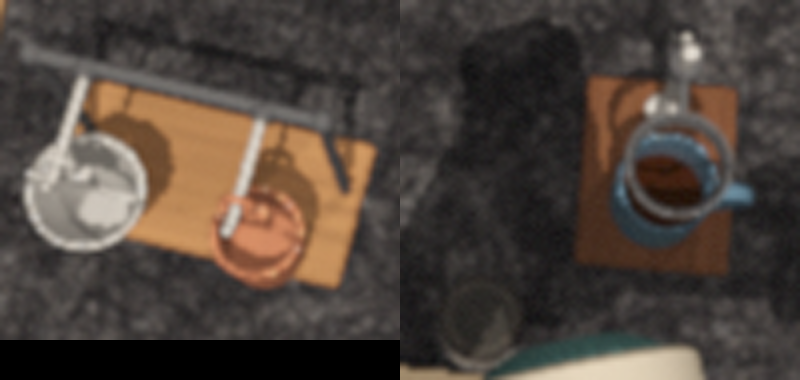

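Scene crop: the left hook runs from (117.5,190.8) to its tip at (120.8,209.2), and the right one from (175.5,179.2) to (183.8,195.8). Top crop: the left hook root is at (150.5,150), and the right hook runs from (195,160) to (186.8,188). The strainer rim centre is ~(151.5,178), the ring centre ~(315,201), and the post top ~(317,172).

```bash
cat > h.py <<'E'
import numpy as np
from rig import manip
P={n:manip.camera_params(n) for n in("scene","top")}
def ray(n,u,v):
    p=P[n];d=p["R"].T@np.array([(u-p["cx"])/p["fx"],(v-p["cy"])/p["fy"],1]);return -p["R"].T@p["t"],d
def at(n,u,v,z):
    c,d=ray(n,u,v);return c+d*(z-c[2])/d[2]
def tri(s,t):
    A=0;b=0
    for n,uv in(("scene",s),("top",t)):
        c,d=ray(n,*uv);d/=np.linalg.norm(d);M=np.eye(3)-np.outer(d,d);A=A+M;b=b+M@c
    X=np.linalg.solve(A,b);return X
def proj(n,X):
    p=P[n];c=p["R"]@np.array(X)+p["t"];return np.array([p["fx"]*c[0]/c[2]+p["cx"],p["fy"]*c[1]/c[2]+p["cy"]])
E
python3 - <<'E'
from h import *
import numpy as np
np.set_printoptions(precision=4,suppress=True)
print("Lroot",at("scene",117.5,190.8,.215),at("top",150.5,150,.2185),tri((117.5,190.8),(150.5,150)))
print("Rroot",at("scene",175.5,179.2,.215),at("top",195,160,.2185),tri((175.5,179.2),(195,160)))
print("Ltip",at("scene",120.8,209.2,.2275))
print("Rtip",at("scene",183.8,195.8,.2275),at("top",186.8,188,.2275),tri((183.8,195.8),(186.8,188)))
print("rim (z~.1205 guess)",at("top",151.5,178,.12))
# scene rim centre: ellipse x 66..320,y 360..525
print("rim scene",at("scene",95+194/6,165+447/6,.12),tri((95+194/6,165+447/6),(151.5,178)))
print("stem scene corners top", [at("scene",95+x/6,165+y/6,.20) for x,y in((112,312),(218,292))])
print("eye scene",at("scene",95+157/6,165+270/6,.215))
for z in(.152,.168,.184):print("ring",z,at("top",315,201.3,z))
print("post",at("top",317,172,.207))
for x,y in((188,76),(338,88),(328,273),(176,262)):print("base",at("top",245+x/4,160+y/4,.012))
print("jar",at("top",245+82/4,160+322/4,.13),at("top",245+80/4,160+312/4,.13))
for x,y in((93,80),(375,143),(335,285)):print("rackfoot",at("top",130+x/4,130+y/4,.012))
E
```

```text
Lroot [0.5922 0.3065 0.215 ] [0.5887 0.3075 0.2185] [0.5889 0.3074 0.2173]
Rroot [0.5724 0.1706 0.215 ] [0.5703 0.1691 0.2185] [0.5716 0.1702 0.2151]
Ltip [0.4968 0.3228 0.2275]
Rtip [0.4773 0.1853 0.2275] [0.4797 0.1808 0.2275] [0.4812 0.1827 0.224 ]
rim (z~.1205 guess) [0.5251 0.3177 0.12  ]
rim scene [0.5271 0.3179 0.12  ] [0.525  0.3178 0.1213]
stem scene corners top [array([0.5159, 0.3383, 0.2   ]), array([0.5086, 0.3006, 0.2   ])]
eye scene [0.5118 0.32   0.215 ]
ring 0.152 [ 0.4922 -0.2082  0.152 ]
ring 0.168 [ 0.4887 -0.2064  0.168 ]
ring 0.184 [ 0.4853 -0.2046  0.184 ]
post [ 0.5715 -0.202   0.207 ]
base [ 0.5936 -0.1391  0.012 ]
base [ 0.5954 -0.2695  0.012 ]
base [ 0.4333 -0.2707  0.012 ]
base [ 0.4304 -0.1417  0.012 ]
jar [ 0.3584 -0.0661  0.13  ] [ 0.366  -0.0638  0.13  ]
rackfoot [0.6518 0.3553 0.012 ]
rackfoot [0.6184 0.1021 0.012 ]
rackfoot [0.4893 0.122  0.012 ]
```

```bash
cat >> h.py <<'E'
def tool(dx,dy,dz,R=None):
    """world shift -> normalised tool shift"""
    from scipy.spatial.transform import Rotation as Ro
    q=manip.get_state()["ee_rot"];return Ro.from_quat([q[1],q[2],q[3],q[0]]).inv().apply([dx,dy,dz])/.8
E
python3 - <<'E'
from h import *
np.set_printoptions(precision=4,suppress=True)
yaw=np.deg2rad(-8.2);ax=np.array([np.cos(yaw),np.sin(yaw),0]);ay=np.array([-ax[1],ax[0],0])
# scene: stem top corners, eye centre on front face; top: rim
for (x,y),z,o in(((112,312),.1915,19),((218,292),.1915,-19)):
    p=at("scene",95+x/6,165+y/6,z);print("axis from corner",p-ay*o/1000+ax*.005)
print("from eye",at("scene",95+157/6,165+270/6,.2065)+ax*.003)
print("rim",at("top",151.5,178,.1235),at("scene",95+194/6,165+447/6,.1235))
for nm,c in(("A",(.5166,.3199)),("B",(.5245,.3178))):
    c=np.array([*c,0])
    for z,oy in((.1915,19),(.1915,-19),(.2065,0),(.2245,0)):
        q=proj("scene",c+ay*oy/1000-ax*.004+[0,0,z]);print(nm,z,oy,(q-[95,165])*6)
s=manip.get_state()
print(tool(0.52-s["position"][0],.319-s["position"][1],.30-s["position"][2]),tool(0,0,.2))
E
```

```text
axis from corner [0.5304 0.3171 0.1915]
axis from corner [0.5284 0.3165 0.1915]
from eye [0.5273 0.3176 0.2065]
rim [0.5243 0.3168 0.1235] [0.5226 0.3186 0.1235]
A 0.1915 19 [114.0061 332.0375]
A 0.1915 -19 [217.8812 309.5081]
A 0.2065 0 [159.2232 287.9991]
A 0.2245 0 [150.7116 248.0478]
B 0.1915 19 [114.0465 319.2119]
B 0.1915 -19 [217.2903 296.9416]
B 0.2065 0 [158.9856 275.4057]
B 0.2245 0 [150.5246 235.5829]
[ 0.7547 -0.8273 -0.0753] [ 0.0001 -0.0004 -0.25  ]
```

Call:
move_arm --deltas '[[[0, 0, -0.1, 0, -1], [0, 0, -0.15, 0, -1], [0, 0, -0.15, 0.05, -1], [0.76, -0.822, -0.152, 0.262, -1], [0.76, -0.822, -0.152, 0.262, -1], [0.76, -0.822, -0.152, 0.262, -1], [0.76, -0.822, -0.152, 0.262, -1], [0.76, -0.822, -0.152, 0.262, -1], [0.76, -0.822, -0.152, 0.262, -1], [0.76, -0.822, -0.152, 0.262, -1], [0.76, -0.822, -0.152, 0.262, -1], [0.76, -0.822, -0.152, 0.262, -1]]]' --squeeze 40

```text
clock: 1.3
position: [0.3773, -0.1017, 0.36]
ee_rot: [0.0, 0.997, -0.071, 0.0]
contact_force: [1.4, -0.2, 0.8]
width: 0.0853
gripper_force: 0.0
```

Call:
move_arm --deltas '[[[0.11, -0.545, 0, 0, -1], [0.11, -0.545, 0, 0, -1], [0.11, -0.545, 0, 0, -1], [0.11, -0.545, 0, 0, -1], [0.11, -0.545, 0, 0, -1], [0.11, -0.545, 0, 0, -1], [0.11, -0.545, 0, 0, -1], [0.11, -0.545, 0, 0, -1], [0.11, -0.545, 0, 0, -1], [0.11, -0.545, 0, 0, -1], [0.11, -0.545, 0, 0, -1], [0.11, -0.545, 0, 0, -1]]]'

```text
clock: 2.5
position: [0.5257, 0.3144, 0.3599]
ee_rot: [0.001, 0.997, -0.071, -0.0]
contact_force: [-0.1, -0.4, -0.6]
width: 0.0854
gripper_force: 0.0
```

Run:
```python
from h import *
import cv2
np.set_printoptions(precision=4,suppress=True)
s=manip.get_state();print(s["position"],s["ee_rot"],s["qpos"],s["contact_force"])
a=cv2.cvtColor(manip.get_image("scene"),cv2.COLOR_RGB2BGR);cv2.imwrite("pics/scene1.png",a)
b=cv2.cvtColor(manip.get_image("top"),cv2.COLOR_RGB2BGR);cv2.imwrite("pics/top1.png",b)
h=np.zeros((600,800,3),np.uint8)
h[:600,:400]=cv2.resize(a[130:280,80:180],None,fx=4,fy=4,interpolation=cv2.INTER_CUBIC)
h[:600,400:]=cv2.resize(a[130:280,270:370],None,fx=4,fy=4,interpolation=cv2.INTER_CUBIC)
cv2.imwrite("pics/c3.png",h)
```

```text
[0.5257 0.3144 0.3599] [ 0.0006  0.9975 -0.0712 -0.0004] [ 0.4259  0.297   1.1844 -0.0007  1.6615  2.1391] [-0.1373 -0.3897 -0.5985]
```

View pics/c3.png

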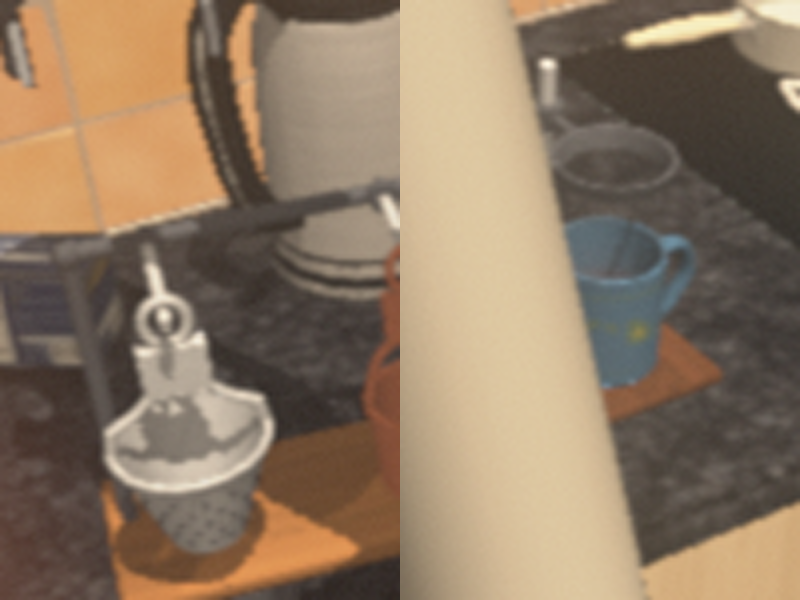

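The strainer still hangs undisturbed. The ring is now visible with its centre at about scene (324,168.5), the mug below it, and the post top near (307,147).

Run:
```python
from h import *
np.set_printoptions(precision=4,suppress=True)
for v in(167.5,168.5,169.5):
    X=tri((324.3,v),(315,201.3));print(X,proj("scene",X),proj("top",X))
for z in(.15,.16,.17,.18,.19):
    e=np.array([.0,.0,z]);a=at("top",315,201.3,z)
    th=np.linspace(0,6.28,90)
    q=np.array([proj("scene",a+[.042*np.cos(t),.042*np.sin(t),0]) for t in th])
    print(z,a[:2],at("scene",324.3,168.5,z)[:2],"outer ellipse crop x",(q[:,0].min()-270)*4+400,(q[:,0].max()-270)*4+400,"y",(q[:,1].min()-130)*4,(q[:,1].max()-130)*4)
print("post",tri((270+148/4,130+62/4),(317,172)))
```

```text
[ 0.4861 -0.2051  0.18  ] [324.2821 167.4979] [315.0111 201.3106]
[ 0.4868 -0.2056  0.1765] [324.2182 168.4902] [315.0507 201.3485]
[ 0.4874 -0.2062  0.173 ] [324.1543 169.4825] [315.0903 201.3863]
0.15 [ 0.4926 -0.2085] [ 0.5222 -0.2329] outer ellipse crop x 549.2077697527129 676.7167839493081 y 150.88412342597246 217.4133779462229
0.16 [ 0.4905 -0.2073] [ 0.5088 -0.2227] outer ellipse crop x 550.2474462493578 678.5269922779867 y 140.0329614146567 206.36390875475763
0.17 [ 0.4883 -0.2062] [ 0.4953 -0.2124] outer ellipse crop x 551.2995668675762 680.3590126064471 y 129.05501919889548 195.17808486046954
0.18 [ 0.4861 -0.2051] [ 0.4819 -0.2022] outer ellipse crop x 552.3643563722294 682.2132415578644 y 117.94806185654181 183.85336658880317
0.19 [ 0.484 -0.204] [ 0.4685 -0.192 ] outer ellipse crop x 553.4420449738811 684.090085430164 y 106.70980162438161 172.38715080090583
post [ 0.5704 -0.2035  0.2066]
```

Call:
move_arm --deltas '[[[0, -0.003, 0.05, 0, -1], [0, -0.003, 0.1, 0, -1], [0, -0.003, 0.14, 0, -1], [0, -0.003, 0.14, 0, -1], [0, -0.003, 0.18, 0, -1], [0, -0.003, 0.18, 0, -1], [0, -0.003, 0.21, 0, -1], [0, -0.003, 0.21, 0, -1], [0, -0.003, 0.23, 0, -1], [0, -0.003, 0.24, 0, -1], [0, -0.003, 0.24, 0, -1]]]'

```text
clock: 3.7
position: [0.5264, 0.3176, 0.1686]
ee_rot: [0.0, 0.997, -0.071, -0.0]
contact_force: [0.1, -0.2, -0.3]
width: 0.0853
gripper_force: 0.0
```

Call:
move_arm --deltas '[[[0, 0, 0, 0, -0.2], [0, 0, 0, 0, 0], [0, 0, 0, 0, 0.2], [0, 0, 0, 0, 0.4], [0, 0, 0, 0, 1], [0, 0, 0, 0, 1], [0, 0, 0, 0, 1], [0, 0, 0, 0, 1], [0, 0, 0, 0, 1], [0, 0, 0, 0, 1]]]' --squeeze 40

```text
clock: 4.7
position: [0.5272, 0.3186, 0.1689]
ee_rot: [-0.001, 0.997, -0.071, 0.001]
contact_force: [1.7, 4.3, 5.8]
width: 0.037
gripper_force: 41.9
```

Call:
move_arm --deltas '[[[0, 0, -0.003, 0, 1], [0, 0, -0.006, 0, 1], [0, 0, -0.006, 0, 1], [0, 0, -0.006, 0, 1]]]'

```text
clock: 5.1
position: [0.5259, 0.3171, 0.1721]
ee_rot: [0.001, 0.997, -0.071, -0.001]
contact_force: [-0.1, -0.1, -0.9]
width: 0.0369
gripper_force: 40.9
```

Call:
move_arm --deltas '[[[0, 0, -0.004, 0, 1], [0, 0, -0.008, 0, 1], [0, 0, -0.0105, 0, 1], [0, 0, -0.0105, 0, 1], [0, 0, -0.0105, 0, 1]]]'

```text
clock: 5.6
position: [0.5265, 0.3178, 0.1814]
ee_rot: [0.0, 0.997, -0.071, 0.0]
contact_force: [0.1, 0.4, -0.5]
width: 0.0372
gripper_force: 40.8
```

Run:
```python
from h import *
import cv2
np.set_printoptions(precision=4,suppress=True)
a=cv2.cvtColor(manip.get_image("scene"),cv2.COLOR_RGB2BGR)
s=manip.get_state();print(s["position"],s["contact_force"],s["moment"],s["width"])
cv2.imwrite("pics/c4.png",cv2.resize(a[150:280,80:220],None,fx=4,fy=4,interpolation=cv2.INTER_CUBIC))
```

```text
[0.5264 0.3177 0.1813] [-0.4455  0.0089 -1.4286] [ 0.0272  0.0334 -0.0341] 0.037827974688564255
```

View pics/c4.png

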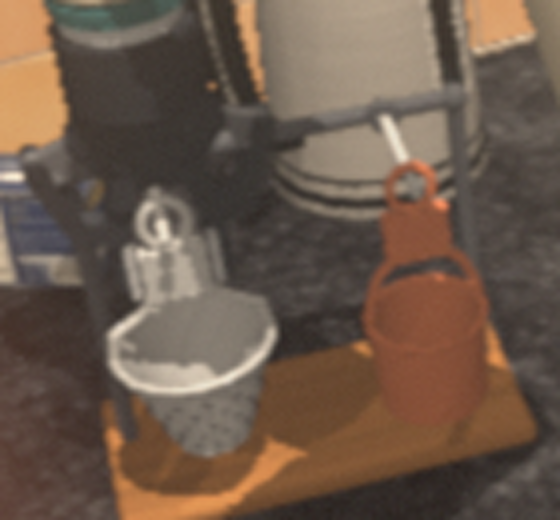

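The strainer is held upright and lifted. The hook tip shows inside the eye, at about crop (160,222). The cup still hangs. Next I slide out along the hook.

Call:
move_arm --deltas '[[[-0.01, 0, 0, 0, 1], [-0.02, 0, 0, 0, 1], [-0.03, 0, 0, 0, 1], [-0.03, 0, 0, 0, 1]]]'

```text
clock: 6.05
position: [0.5009, 0.3213, 0.1813]
ee_rot: [0.0, 0.998, -0.07, -0.001]
contact_force: [0.3, -0.4, -1.1]
width: 0.0373
gripper_force: 40.8
```

Call:
move_arm --deltas '[[[-0.012, 0, 0, 0, 1], [-0.025, 0, 0, 0, 1], [-0.04, 0, 0, 0, 1], [-0.06, 0, 0, 0, 1], [-0.09, 0, 0, 0, 1], [-0.12, 0, 0, 0, 1], [-0.12, 0, 0, 0, 1]]]'

```text
clock: 6.75
position: [0.4031, 0.3346, 0.1812]
ee_rot: [0.001, 0.998, -0.07, -0.002]
contact_force: [0.2, -0.1, -1.5]
width: 0.0369
gripper_force: 40.8
```

Call:
move_arm --deltas '[[[0, 0, -0.02, 0, 1], [0, 0, -0.06, 0, 1], [0, 0, -0.1, 0, 1], [0, 0, -0.14, 0, 1], [0, 0, -0.18, 0, 1], [0, 0, -0.21, 0, 1], [0, 0, -0.236, 0, 1], [0.005, 0.02, -0.236, 0, 1], [0.015, 0.06, -0.236, 0, 1], [0.03, 0.1, -0.236, 0, 1], [0.045, 0.14, -0.236, 0, 1], [0.055, 0.18, -0.236, 0, 1]]]'

```text
clock: 7.95
position: [0.4304, 0.1835, 0.3686]
ee_rot: [0.001, 0.997, -0.071, -0.001]
contact_force: [0.8, 0.6, -1.6]
width: 0.0375
gripper_force: 40.9
```

Call:
move_arm --deltas '[[[0.013, 0.044, 0, 0, 1], [0.026, 0.088, 0, 0, 1], [0.04, 0.132, 0, 0, 1], [0.053, 0.176, 0, 0, 1], [0.066, 0.22, 0, 0, 1], [0.08, 0.264, 0, 0, 1], [0.093, 0.308, 0, 0, 1], [0.106, 0.352, 0, 0, 1], [0.12, 0.396, 0, 0, 1], [0.135, 0.44, 0, 0, 1], [0.147, 0.465, 0, 0, 1], [0.147, 0.473, 0, 0, 1]]]'

```text
clock: 9.15
position: [0.4936, -0.2075, 0.3685]
ee_rot: [-0.0, 0.997, -0.072, -0.001]
contact_force: [-0.0, 2.1, -2.1]
width: 0.0376
gripper_force: 40.9
```

Run:
```python
from h import *
import cv2
np.set_printoptions(precision=4,suppress=True)
a=cv2.cvtColor(manip.get_image("scene"),cv2.COLOR_RGB2BGR)
b=cv2.cvtColor(manip.get_image("top"),cv2.COLOR_RGB2BGR)
s=manip.get_state();print(s["position"],s["ee_rot"],s["contact_force"],s["moment"],s["width"])
h=np.zeros((560,800,3),np.uint8)
h[:,:400]=cv2.resize(a[110:250,260:360],None,fx=4,fy=4,interpolation=cv2.INTER_CUBIC)
h[:,400:]=cv2.resize(b[130:270,250:350],None,fx=4,fy=4,interpolation=cv2.INTER_CUBIC)
cv2.imwrite("pics/c5.png",h)
```

```text
[ 0.493  -0.2054  0.3692] [-0.0007  0.9974 -0.0715 -0.001 ] [-0.3562 -0.2865 -2.5275] [-0.0314 -0.0578 -0.0449] 0.03728194624771629
```

View pics/c5.png

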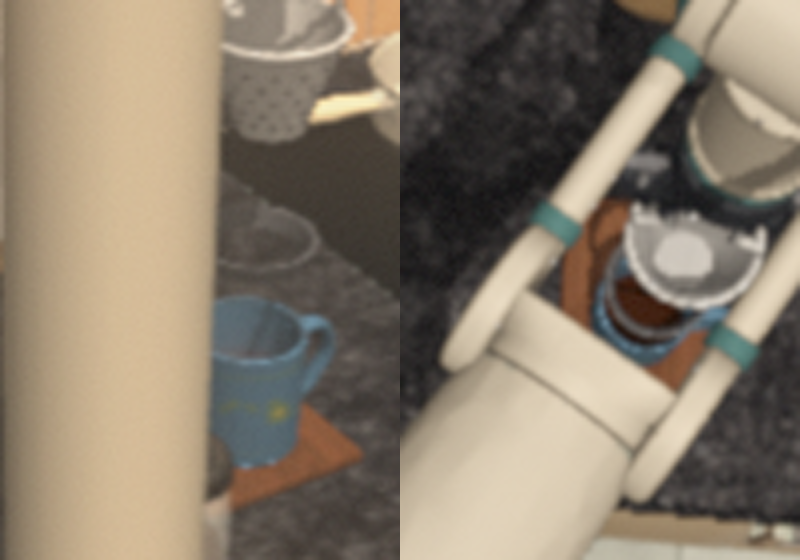

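The strainer is held upright above the ring. In the scene crop its bottom spans x 235–302 with the lower edge at y≈138, and the rim's right edge is at x≈353. The ring's right edge is at (320,240).

Run:
```python
from h import *
s=manip.get_state();p=s["position"]
t=np.linspace(0,6.28,180);C=np.c_[np.cos(t),np.sin(t),0*t]
def ell(n,c,r,o):
    q=(np.array([proj(n,c+r*k) for k in C])-o)*4;return q.min(0).round(),q.max(0).round()
u=p.copy();u[2]-=.115
print("bottom",ell("scene",u,.022,[260,110]),"rim",ell("scene",u+[0,0,.07],.046,[260,110]))
print("top rim",ell("top",u+[0,0,.07],.046,[250,130])) # crop x minus 400
for c in((.487,-.2055,.177),(.489,-.205,.177),(.491,-.204,.177)):print("ring",c,ell("scene",np.array(c),.042,[260,110]),ell("top",np.array(c),.042,[250,130]))
print(s["contact_force"],p)
```

```text
bottom (array([224., 108.]), array([294., 141.])) rim (array([190.,  -8.]), array([342.,  55.]))
top rim (array([221., 169.]), array([355., 299.]))
ring (0.487, -0.2055, 0.177) (array([192., 201.]), array([322., 267.])) (array([205., 231.]), array([315., 339.]))
ring (0.489, -0.205, 0.177) (array([190., 200.]), array([319., 266.])) (array([205., 229.]), array([315., 336.]))
ring (0.491, -0.204, 0.177) (array([187., 199.]), array([316., 265.])) (array([204., 226.]), array([313., 334.]))
[-0.35617238 -0.2864599  -2.52754101] [ 0.49301994 -0.20537265  0.36921493]
```

Call:
move_arm --deltas '[[[0, 0, 0.015, 0, 1], [-0.003, -0.002, 0.035, 0, 1], [-0.003, -0.002, 0.055, 0, 1], [-0.003, -0.002, 0.07, 0, 1], [-0.003, -0.002, 0.075, 0, 1], [-0.003, -0.002, 0.075, 0, 1]]]'

```text
clock: 9.85
position: [0.4913, -0.2025, 0.3096]
ee_rot: [-0.0, 0.998, -0.07, -0.0]
contact_force: [0.1, 0.3, -1.3]
width: 0.0373
gripper_force: 40.9
```

Run:
```python
from h import *
import cv2
np.set_printoptions(precision=4,suppress=True)
a=cv2.cvtColor(manip.get_image("scene"),cv2.COLOR_RGB2BGR)
b=cv2.cvtColor(manip.get_image("top"),cv2.COLOR_RGB2BGR)
s=manip.get_state();p=s["position"];print(p,s["contact_force"])
h=np.zeros((480,800,3),np.uint8)
h[:,:400]=cv2.resize(a[125:185,300:350],None,fx=8,fy=8,interpolation=cv2.INTER_CUBIC)
h[:,400:]=cv2.resize(b[170:230,290:340],None,fx=8,fy=8,interpolation=cv2.INTER_CUBIC)
cv2.imwrite("pics/c6.png",h)
t=np.linspace(0,6.28,180);C=np.c_[np.cos(t),np.sin(t),0*t]
def ell(n,c,r,o):
    q=(np.array([proj(n,c+r*k) for k in C])-o)*8;return q.min(0).round(),q.max(0).round()
u=p-[0,0,.115];r=np.array([.488,-.2055,.177])
print("scene bottom",ell("scene",u,.022,[300,125]),"rim",ell("scene",u+[0,0,.07],.046,[300,125]),"ring",ell("scene",r,.042,[300,125]))
print("top rim",ell("top",u+[0,0,.07],.046,[290,170]),"ring",ell("top",r,.042,[290,170]))
```

```text
[ 0.4919 -0.2032  0.3107] [-0.1821  0.1439 -0.9546]
scene bottom (array([114., 258.]), array([250., 326.])) rim (array([49., 34.]), array([344., 168.])) ring (array([ 62., 281.]), array([321., 413.]))
top rim (array([98., 62.]), array([354., 313.])) ring (array([ 91., 140.]), array([310., 356.]))
```

View pics/c6.png

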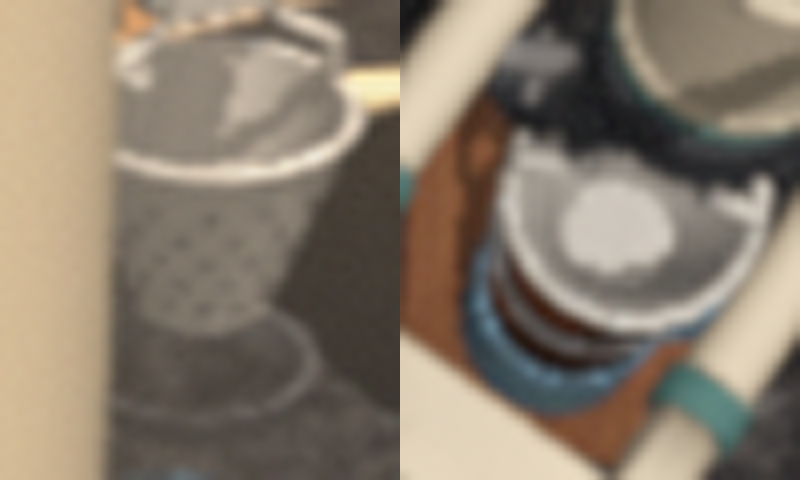

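Run:
```python
from h import *
np.set_printoptions(precision=4,suppress=True)
X=tri((326.5,138.6),(319.1,194.6));print("rim",X,proj("scene",X),proj("top",X))
print("rim at z",at("top",319.1,194.6,.2657),at("scene",326.5,138.6,.2657))
print("bottom",at("scene",325.6,162.2,.1957))
print("ring",tri((324.3,168.5),(315,201.3)))
```

```text
rim [ 0.4886 -0.2066  0.2629] [326.2714 138.5741] [319.2458 194.7384]
rim at z [ 0.4883 -0.2059  0.2657] [ 0.4839 -0.2037  0.2657]
bottom [ 0.4853 -0.2075  0.1957]
ring [ 0.4868 -0.2056  0.1765]
```

The strainer and ring are aligned to within 1–2 mm. I'll lower it, then feel for the ring.

Call:
move_arm --deltas '[[[0, 0, 0.015, 0, 1], [0, 0, 0.03, 0, 1], [0, 0, 0.04, 0, 1], [0, 0, 0.047, 0, 1], [0, 0, 0.052, 0, 1], [0, 0, 0.052, 0, 1]]]'

```text
clock: 10.55
position: [0.4914, -0.2032, 0.2678]
ee_rot: [-0.0, 0.997, -0.071, -0.001]
contact_force: [0.0, -0.8, -0.9]
width: 0.0372
gripper_force: 40.9
```

Call:
move_arm --deltas '[[[0, 0, 0.0025, 0, 1], [0, 0, 0.005, 0, 1], [0, 0, 0.005, 0, 1]]]'

```text
clock: 10.85
position: [0.4916, -0.2033, 0.2645]
ee_rot: [0.0, 0.997, -0.071, 0.0]
contact_force: [-0.0, 0.6, -1.1]
width: 0.0372
gripper_force: 40.9
```

Call:
move_arm --deltas '[[[0, 0, 0.0025, 0, 1], [0, 0, 0.005, 0, 1], [0, 0, 0.005, 0, 1]]]'

```text
clock: 11.15
position: [0.4914, -0.2032, 0.2602]
ee_rot: [-0.0, 0.997, -0.071, -0.0]
contact_force: [0.2, -0.5, -1.3]
width: 0.0372
gripper_force: 40.9
```

Call:
move_arm --deltas '[[[0, 0, 0.0025, 0, 1], [0, 0, 0.0025, 0, 1]]]'

```text
clock: 11.35
position: [0.4915, -0.2033, 0.2582]
ee_rot: [-0.0, 0.997, -0.071, -0.0]
contact_force: [0.5, -0.1, -0.7]
width: 0.0372
gripper_force: 40.9
```

Call:
move_arm --deltas '[[[0, 0, 0.0025, 0, 1], [0, 0, 0.0025, 0, 1]]]'

```text
clock: 11.55
position: [0.4915, -0.2033, 0.2562]
ee_rot: [-0.0, 0.997, -0.071, -0.0]
contact_force: [-0.2, 0.7, -0.8]
width: 0.0372
gripper_force: 40.9
```

Call:
move_arm --deltas '[[[0, 0, 0.0025, 0, 1], [0, 0, 0.0025, 0, 1]]]'

```text
clock: 11.75
position: [0.4916, -0.2031, 0.2543]
ee_rot: [-0.0, 0.997, -0.071, -0.0]
contact_force: [0.8, 1.0, -2.0]
width: 0.037
gripper_force: 40.9
```

Call:
move_arm --deltas '[[[0, 0, 0.0025, 0, 1], [0, 0, 0.0025, 0, 1]]]'

```text
clock: 11.95
position: [0.4916, -0.2027, 0.2524]
ee_rot: [-0.001, 0.997, -0.071, 0.0]
contact_force: [0.1, 1.6, -0.0]
width: 0.0372
gripper_force: 40.7
```

A small +y push is appearing, so the cone is touching the ring's -y side. I'll ease +y while lowering.

Call:
move_arm --deltas '[[[0, -0.0015, 0, 0, 1], [0, -0.0015, 0.0015, 0, 1], [0, -0.0015, 0.0015, 0, 1]]]'

```text
clock: 12.25
position: [0.4917, -0.2021, 0.2512]
ee_rot: [0.0, 0.997, -0.071, -0.0]
contact_force: [-0.3, 0.9, -1.0]
width: 0.0372
gripper_force: 40.9
```

Call:
move_arm --deltas '[[[0, 0, 0.002, 0, 1], [0, 0, 0.002, 0, 1]]]'

```text
clock: 12.45
position: [0.4917, -0.2018, 0.2496]
ee_rot: [-0.0, 0.997, -0.071, -0.0]
contact_force: [0.5, 1.7, 0.5]
width: 0.0371
gripper_force: 40.8
```

Call:
move_arm --deltas '[[[0, -0.002, 0, 0, 1], [0, -0.002, 0.0015, 0, 1], [0, -0.002, 0.0015, 0, 1]]]'

```text
clock: 12.75
position: [0.4918, -0.2009, 0.2482]
ee_rot: [0.0, 0.997, -0.071, -0.0]
contact_force: [-0.4, 0.7, -0.8]
width: 0.0373
gripper_force: 40.9
```

Call:
move_arm --deltas '[[[0, -0.0005, 0.002, 0, 1], [0, -0.0005, 0.002, 0, 1]]]'

```text
clock: 12.95
position: [0.4917, -0.2003, 0.2466]
ee_rot: [0.0, 0.997, -0.071, -0.0]
contact_force: [-1.3, -0.5, -1.3]
width: 0.0376
gripper_force: 41.0
```

Call:
move_arm --deltas '[[[0, -0.001, 0.0015, 0, 1], [0, -0.001, 0.0015, 0, 1]]]'

```text
clock: 13.15
position: [0.492, -0.2001, 0.2463]
ee_rot: [0.001, 0.997, -0.071, 0.0]
contact_force: [-2.1, -2.4, 3.4]
width: 0.0373
gripper_force: 41.5
```

Call:
move_arm --deltas '[[[-0.0008, 0.0008, 0, 0, 1], [-0.0008, 0.0008, 0.0005, 0, 1], [-0.0008, 0.0008, 0.0005, 0, 1]]]'

```text
clock: 13.45
position: [0.4918, -0.2002, 0.2461]
ee_rot: [0.0, 0.997, -0.071, 0.001]
contact_force: [-2.1, -0.4, 5.1]
width: 0.0373
gripper_force: 41.7
```

Run:
```python
from h import *
import cv2
np.set_printoptions(precision=4,suppress=True)
a=cv2.cvtColor(manip.get_image("scene"),cv2.COLOR_RGB2BGR)
b=cv2.cvtColor(manip.get_image("top"),cv2.COLOR_RGB2BGR)
s=manip.get_state();print(s["position"],s["contact_force"],s["moment"])
h=np.zeros((480,800,3),np.uint8)
h[:,:400]=cv2.resize(a[120:200,285:352],(400,480),interpolation=cv2.INTER_CUBIC)
h[:,400:]=cv2.resize(b[160:240,280:347],(400,480),interpolation=cv2.INTER_CUBIC)
cv2.imwrite("pics/c7.png",h)
```

```text
[ 0.4918 -0.2002  0.2461] [-1.2943 -1.105   5.0527] [-0.2022  0.3673  0.0137]
```

View pics/c7.png

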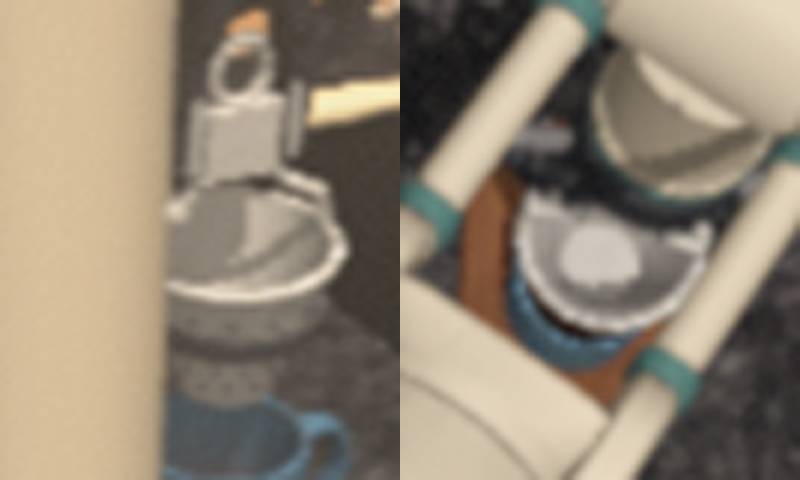

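The cone sits level in the ring above the mug, with about 5 N of upward contact. The seated height, 0.131 m, matches the estimate. Now I release it gently.

Call:
move_arm --deltas '[[[0, 0, -0.0004, 0, 1], [0, 0, -0.0004, 0, 0.1], [0, 0, -0.0004, 0, 0.05], [0, 0, -0.0004, 0, 0], [0, 0, -0.0004, 0, -0.2], [0, 0, -0.0004, 0, -0.4], [0, 0, -0.0004, 0, -0.7], [0, 0, -0.0004, 0, -0.7], [0, 0, -0.0004, 0, -0.7]]]' --squeeze 20

```text
clock: 14.45
position: [0.4915, -0.1999, 0.2456]
ee_rot: [0.0, 0.997, -0.071, 0.0]
contact_force: [0.0, -0.1, -0.6]
width: 0.0723
gripper_force: 0.0
```

Released with no force left. Now I raise straight up and back away.

Call:
move_arm --deltas '[[[0, 0, -0.01, 0, -0.7], [0, 0, -0.03, 0, -0.7], [0, 0, -0.06, 0, -0.7], [0, 0, -0.1, 0, -0.7], [0, 0, -0.14, 0, -0.7], [0, 0, -0.18, 0, -0.7], [0, 0, -0.2, 0, -0.7], [-0.04, 0.04, -0.2, 0, -0.7], [-0.08, 0.1, -0.2, 0, -0.7], [-0.12, 0.16, -0.2, 0, -0.7], [-0.16, 0.22, -0.2, 0, -0.7], [-0.2, 0.28, -0.2, 0, -0.7]]]'

```text
clock: 15.65
position: [0.3204, -0.3772, 0.4066]
ee_rot: [0.001, 0.997, -0.071, 0.001]
contact_force: [0.7, -0.9, -0.5]
width: 0.0725
gripper_force: 0.0
```

Call:
move_arm --deltas '[[[-0.02, 0.06, 0, 0, -0.7], [-0.04, 0.1, 0, 0, -0.7], [-0.04, 0.1, 0, 0, -0.7], [-0.04, 0.1, 0, 0, -0.7]]]'

```text
clock: 16.05
position: [0.2785, -0.4511, 0.4058]
ee_rot: [-0.0, 0.997, -0.072, 0.0]
contact_force: [0.4, 0.9, 0.5]
width: 0.0724
gripper_force: 0.0
```

Run:
```python
from h import *
import cv2
a=cv2.cvtColor(manip.get_image("scene"),cv2.COLOR_RGB2BGR)
b=cv2.cvtColor(manip.get_image("top"),cv2.COLOR_RGB2BGR)
s=manip.get_state();print(s["clock"],s["position"],s["contact_force"])
h=np.zeros((600,800,3),np.uint8)
h[:300]=cv2.resize(a[130:280,80:380],None,fx=2.667,fy=2,interpolation=cv2.INTER_CUBIC)[:, :800]
h[300:]=cv2.resize(b[120:270,110:376],(800,300),interpolation=cv2.INTER_CUBIC)
cv2.imwrite("pics/c8.png",h)
```

```text
16.15 [ 0.27941724 -0.44991684  0.40615475] [-0.92224276  0.64820774 -0.83619575]
```

View pics/c8.png

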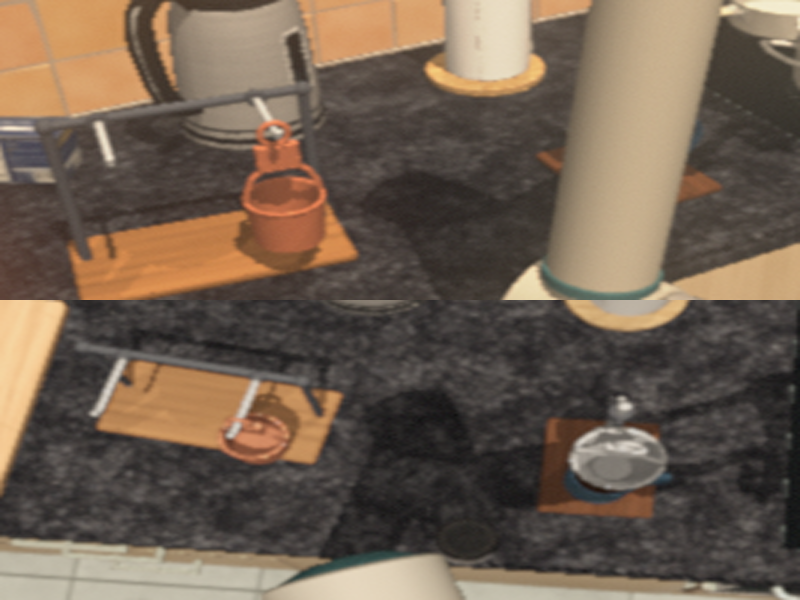

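The strainer sits upright in the ring at crop (617,460), the cup still hangs at (255,437), and the jar (468,540) and mug look unmoved. The arm is clear of everything.

```bash
python3 -c "
from rig import manip
print(manip.sign_off())"
```

```text
the job is handed in; nothing more can be done
None
```

The strainer came off its hook without snagging and now rests upright in the brew-stand ring above the mug; the copper cup still hangs, the mug and jar look unmoved, and I handed the job in at about 16 s.

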